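Index the tilted painting turntable and lock it with its pin

ROBOT

A 6-joint arm with a two-finger parallel gripper is mounted at the origin on the work surface. World frame = base frame: x ahead of the robot, y to its left, z up, the work surface at z = 0. Lengths are in m, angles in rad, forces in N, time in s.
With the tool pointing down it reaches from about 0.35 to 1 m from the base axis. Payload 7.1 kg.
Tool frame: the origin (TCP) lies at the very end of the fingers, on their centre line; the grasp point (between the pads) lies ctrl.hold_point_z behind it (ctrl.hold_point_z is the distance from the TCP to the grasp point, in m); z points along the fingers, y is the line along which they close (so a half turn about z gives the same grasp; the last joint's range is limited). The gripper opens to 85 mm and grips with 20 to 120 N. Pads are 22 mm wide; open, the fingers measure 114 mm over their backs; the gripper's body (76 mm by 85 mm) begins 54 mm behind the grasp point. The pads swing forward as they close: fully open they stand 13 mm farther back than shut.
Start: joints at [-1.354, 0.423, 1.63, -0, 1.089, -0.019], TCP at [0.146, -0.608, 0.231] pointing down, gripper open.
Joint ranges: [-3, 3], [-0.9, 2.11], [0.09, 2.58], [-1.31, 4.45], [0.11, 2.69], [-2.54, 2.54]. Speed limits (rad/s): [2.39, 2.39, 3.01, 3.14, 3.14, 3.14].

INTERFACE

Orientations are given as a unit quaternion [w, x, y, z].
In Python, from bench import ctrl gives the robot as it stands.
- The arm moves only by the tool move_arm, never from a script. Its argument "motion" is a list that holds one entry, the list of rows, each a list of 4 numbers: the shift along the world's x, y, z in mm, then the turn about the world's z in rad. In form: [[[x, y, z, yaw], ...]]. A call has 1 to 12 rows; each row shifts and turns the commanded pose from where the row before left it; what a row does not reach is not made up. A row lasts 1/12 s, in which the tool goes at most 41.7 mm and 7.16 degrees, less where a joint would pass 70% of its speed; a pose out of reach is approached as far as the arm can. A call is refused whole if a number of a shift passes 41.7 or a number of a turn 0.125, either way. A call with a gripper value outside its range is refused whole. "fingers" is the opening, from -1 (shut) to 1 (fully open), set as the call begins (left out, the last holds). The fingers move at their own pace and stop on an object; the grip force is fixed at half the most. Time passes only in rows, so rows that do not move let the fingers close. It gives the time, the measured TCP pose, the force, the opening and the grip force at its end, in the units of the state.
- ctrl.get_state(): the state, without advancing time (a new reading comes with each control period).
- ctrl.snapshot(name): name is "scene" or "top" or "wrist"; returns a dict with "pixels" (480x640x3 uint8, blue, green, red), "K" (3x3 intrinsics, pixels), "extrinsics" (4x4, takes a point from camera to world coordinates). Camera axes: x right, y down, z forward; pixel columns grow to the right and rows downward; lengths in m; the calibration is good to about 2 mm. A picture is of the moment at which its call begins. There is no depth.
- ctrl.hand_in(): hands the job in; it is judged then, once.
Trained networks look in the newest picture that a camera, given by its name, has taken for a name from the list of things; names that differ only in an ending like _2 or _b are one class to them, and where a whole thing is asked for, a point or a joint stands for the part that bears it (a point fixed in the world has none). Each returns a list of dicts, best first, with "p" (0 to 1); they miss things now and then, are a little off and sometimes report something else, mostly with a low value. They report only what shows in the picture. A call takes as long as a camera call. They do not tell look-alikes from the thing itself.
- ctrl.look_for(camera, name): "extent" ([left, top, right, bottom] in pixels, round what is visible of it).
The state is a dict: "t": time; "joint_pos": joint angles; "joint_velocities": joint speeds; "tau": joint torques, N m; "eef_pos": TCP position; "eef_rot": TCP orientation; "wrist_force": force on the tool from outside, world axes, zero at the start; "moment": the same for the moment, N m; "width": finger opening in m; "grip_force": force on a finger pad.
Only numpy, scipy, OpenCV 4.12 (cv2) and the standard library are available. Lean on these libraries where they do the work, as an engineer would, in place of code of your own. Each camera call takes 0.05 s, during which the arm holds its last target. There are 200 camera calls.

TASK

Turn the tilted painting turntable (a black upright handle stands on it for this) until the hole in its bare metal lug, the one without the handle, lies over the hole in the fixed tongue at the high back edge of the stand, and lock it there: push the locking pin from the rack, the one with the plain round grip above a thin collar, down through both holes until it is fully home with its collar flat on the lug, and let go. Touch the freshly painted canvas with nothing, and leave the other two things in the rack, the paint bottle and the cup where they stand.

Things in the scene. Friction and masses are not known exactly. Their poses are not given: they have to be found in the camera images.
- turntable (a joint): Turntable angle (rad) about the tilted pivot axis, counter-clockwise positive seen from above the board; 0 = lug hole exactly over the tongue hole. Starts at 0.6 to 1.5: turn it clockwise. Stops at -0.35 and 1.75, so the aligned place is not at a stop. It stays where it is left; about 2.5 N at the handle turns it.
- stand: The fixed wooden stand that carries the tilted bed and the turntable; base 250 x 220 mm; origin at the centre of its underside, z up, x towards its high back edge. The bed slopes 25 degrees, low edge at the robot's side. The turntable is a round board, 200 mm diameter, 12 mm thick, with two metal lugs 50 mm wide reaching 160 mm (hole) and 155 mm (handle) from its axis.
- pivot (a point): Centre of the turntable, on the upper face of the fixed bed, 130 mm above the table. z = pivot axis, tilted 25 degrees from vertical towards the stand's front; x runs up the slope to the tongue; y is level, to the left. The turntable's underside is 3 mm, its upper face and that of its lugs 15 mm above this point along z.
- tongue_hole (a point): Centre of the hole in the fixed dark steel tongue (50 mm wide, 15 mm thick), on the tongue's upper face, 125 mm up the slope from the pivot; axes as for the pivot (z = hole axis, up out of the hole). Through hole, 17 mm diameter, free room below.
- lug_hole (a point): Centre of the hole in the turntable's bare lug, on the upper face (lug 12 mm thick), 125 mm from the pivot axis; turns with the turntable, z = hole axis, outwards. Through hole, 17 mm diameter. When aligned it lies 15 mm above tongue_hole along z.
- handle (a point): The turntable's handle: a black cylinder, 22 mm diameter, standing 55 mm out of its lug along the pivot axis. This point is on its axis, 30 mm above the lug's face, 25 mm below its top, 125 mm from the pivot axis, 90 degrees clockwise (from above the board) from the lug hole. z = along the cylinder, outwards.
- canvas_top (a point): Freshly painted white canvas, 110 x 110 x 20 mm, fixed on the middle of the turntable and turning with it; this point is the centre of its painted face, z out of the face, x towards the lug hole. Must not be touched.
- rack: Fixed wooden rack, 240 mm long (its x axis), 60 mm wide, 85 mm high; origin at the centre of its underside. Three 17 mm holes through its top, on the centre line at x = -80, 0 and +80 mm; the pin, the plug and the paddle hang in them in any order.
- pin: The locking pin: plain steel, about 0.2 kg, 124 mm long: shank 14 mm diameter, 70 mm long, its last 10 mm tapered; collar 32 mm diameter, 6 mm thick; then a round grip, 20 mm diameter, 48 mm long. It hangs upright in the rack, collar on the rack's top. Origin at the shank's tip, z from tip to grip.
- pin_grip (a point): Middle of the pin's grip, on its axis: 24 mm above the collar's top, 24 mm below the pin's upper end; z from tip to grip.
- pin_collar (a point): Centre of the underside of the pin's collar, 30 mm below pin_grip along the pin; lies on the lug's face when the pin is home. z from tip to grip.
- pin_tip (a point): Tip of the pin's shank, 70 mm below the collar's underside; z from tip to grip.
- plug: Bystander in the rack: steel plug with a flat knob, 52 mm diameter, 18 mm high, on the rack's top; origin at the tip of its shank, 40 mm below the knob.
- paddle: Bystander in the rack: steel stirring paddle, flat blade 40 mm wide and 6 mm thick reaching 96 mm above the rack's top, on a 30 mm collar; the blade's width lies roughly across the rack. Origin at the tip of its shank, 60 mm below the collar.
- bottle: Bystander: standing paint bottle, 60 mm diameter, about 170 mm high; origin at the centre of its underside.
- cup: Bystander: white cup, 90 mm rim diameter, 75 mm high; origin at the centre of its underside.
Not all that is in view belongs to the job. What is shaped like the pin but yellow is not meant.

How it is judged:
By the outcome, as a careful person would: the job done as asked, in the order asked, and still so for the second after the job is handed in, with the robot touching nothing.
It also fails if it takes over 58 s, if anything falls off the work surface, if the arm or the gripper's body presses on something with over 40 N, if the wrist force passes 120 N, or if a joint passes its speed limit or range.

## Working session

There is one attempt and no reset: what is moved stays moved. The work goes in short steps, Python scripts to look and compute and a tool call to move; the robot and the scene stay as the last step left them, time stands still between calls to the robot, and variables do not carry over. Pictures are saved under pics/ and viewed, at most 10 in all, crops included, and the job is handed in when it is done.

Besides the shell and the picture viewer there is one more tool, called after "Emit:" by a JSON object that holds its "fn" and its "kwargs". move_arm: Moves the arm, as the interface text tells. Its arguments: {"type":"object","properties":{"motion":{"type":"array"},"fingers":{"type":"number"}},"required":["motion"]}

```bash
mkdir -p pics; ls; cat > h.py <<'E'
import numpy as np, cv2
from bench import ctrl
def snap(c,fn=None):
    s=ctrl.snapshot(c)
    if fn: cv2.imwrite('pics/'+fn,s['pixels'])
    return s
def ray(s,uv):
    K=np.array(s['K']);E=np.array(s['extrinsics'])
    d=E[:3,:3]@np.linalg.solve(K,[uv[0],uv[1],1.]);return E[:3,3],d
def at_z(s,uv,z):
    o,d=ray(s,uv);return o+d*(z-o[2])/d[2]
def proj(s,P):
    K=np.array(s['K']);E=np.array(s['extrinsics'])
    p=K@(E[:3,:3].T@(np.array(P,float)-E[:3,3]));return p[:2]/p[2]
def tri(obs):
    A=np.zeros((3,3));b=np.zeros(3)
    for s,uv in obs:
        o,d=ray(s,uv);d=d/np.linalg.norm(d);M=np.eye(3)-np.outer(d,d);A+=M;b+=M@o
    return np.linalg.solve(A,b)
E
python3 - <<'E'
from h import *
np.set_printoptions(precision=3,suppress=True)
for c in ['scene','top']:
    s=snap(c,c+'0.png'); print(c,np.array(s['K'])[0,0],np.array(s['extrinsics']).tolist())
    for n in ['stand','rack','pin','plug','paddle','bottle','cup','handle','lug_hole','tongue_hole','canvas_top','pin_grip']:
        try: print(n,[(np.round(d['extent']).tolist(),round(d['p'],2)) for d in ctrl.look_for(c,n)[:3]])
        except Exception as e: print(n,e)
print(ctrl.hold_point_z,ctrl.get_state())
E
```

```text
pics
scene 452.70628970286543 [[-0.1913245259515696, 0.6228094145916532, -0.7586193768059245, 1.21544691152202], [0.9815256302843232, 0.12019080701756853, -0.1488677500448885, 0.09800766689089734], [-0.0015371611395645678, -0.7730864136721507, -0.6342988523804557, 0.6520251920884624], [0.0, 0.0, 0.0, 1.0]]
stand [([199.0, 191.0, 345.0, 310.0], 0.83)]
rack [([450.0, 219.0, 507.0, 338.0], 0.76)]
pin [([421.0, 209.0, 443.0, 260.0], 0.85), ([152.0, 207.0, 197.0, 255.0], 0.37)]
plug [([468.0, 270.0, 504.0, 297.0], 0.85), ([202.0, 192.0, 343.0, 314.0], 0.32)]
paddle [([469.0, 218.0, 500.0, 261.0], 0.95)]
bottle [([400.0, 284.0, 438.0, 375.0], 0.98), ([206.0, 191.0, 347.0, 235.0], 0.4)]
cup [([152.0, 206.0, 198.0, 258.0], 0.8)]
handle [([200.0, 187.0, 346.0, 233.0], 0.9)]
lug_hole [([206.0, 192.0, 344.0, 236.0], 0.59), ([468.0, 208.0, 485.0, 234.0], 0.59)]
tongue_hole [([198.0, 189.0, 346.0, 313.0], 0.69)]
canvas_top [([205.0, 191.0, 345.0, 237.0], 0.94)]
pin_grip [([423.0, 212.0, 436.0, 260.0], 0.86), ([465.0, 209.0, 482.0, 236.0], 0.67), ([469.0, 219.0, 499.0, 260.0], 0.38)]
top 474.96869
[... 838 characters left out ...]
0], 0.69)]
tongue_hole [([306.0, 163.0, 450.0, 320.0], 0.93)]
canvas_top [([311.0, 165.0, 451.0, 300.0], 0.62)]
pin_grip [([172.0, 291.0, 190.0, 307.0], 0.7), ([216.0, 292.0, 238.0, 306.0], 0.51), ([312.0, 165.0, 453.0, 299.0], 0.26)]
0.0187 {'t': 1.3, 'joint_pos': array([-1.354,  0.423,  1.63 ,  0.   ,  1.089, -0.019]), 'joint_velocities': array([-0.   ,  0.001,  0.002, -0.001, -0.001, -0.001]), 'tau': array([  0.004, -55.734, -28.214,   0.   ,   0.001,   0.   ]), 'eef_pos': array([ 0.146, -0.608,  0.231]), 'eef_rot': array([0.   , 0.993, 0.118, 0.   ]), 'wrist_force': array([-0.273, -1.351,  0.918]), 'moment': array([-0.046, -0.015,  0.004]), 'grip_force': 0.0, 'width': 0.0854173048255253}
```

View both.

View pics/scene0.png

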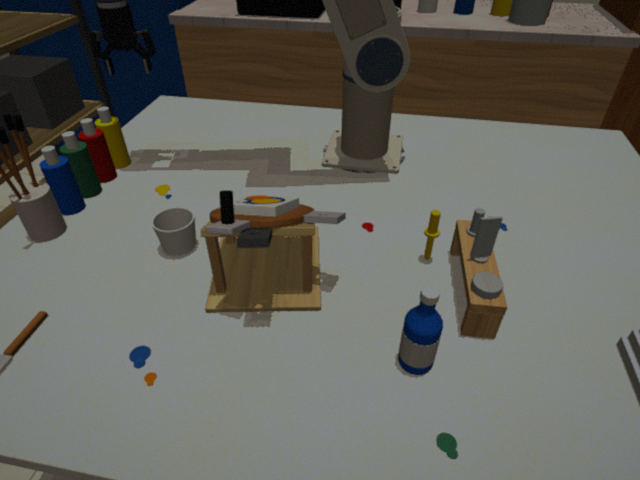

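View pics/top0.png

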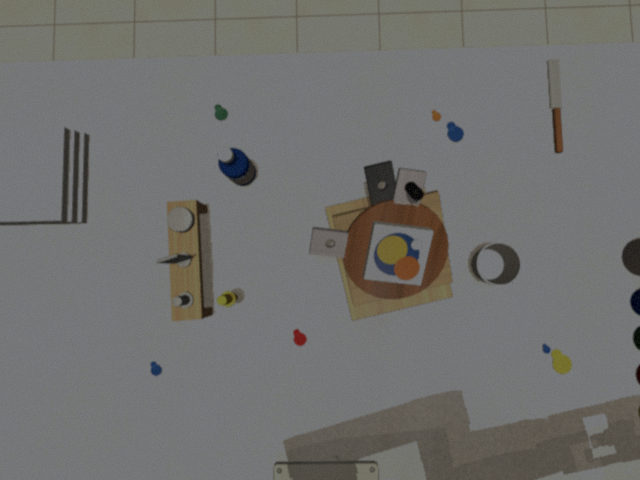

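```bash
python3 - <<'E'
import cv2,numpy as np
t=cv2.imread('pics/top0.png');s=cv2.imread('pics/scene0.png')
r=lambda i:cv2.resize(i,None,fx=4,fy=4,interpolation=cv2.INTER_CUBIC)
cv2.imwrite('pics/c1.png',cv2.convertScaleAbs(r(t[152:302,290:470]),alpha=1.5))
a=r(s[195:265,410:510]);b=r(t[255:325,160:260]); 
cv2.imwrite('pics/c2.png',cv2.convertScaleAbs(np.hstack([a,b]),alpha=1.4))
E
```

```text
(no output)
```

View pics/c1.png

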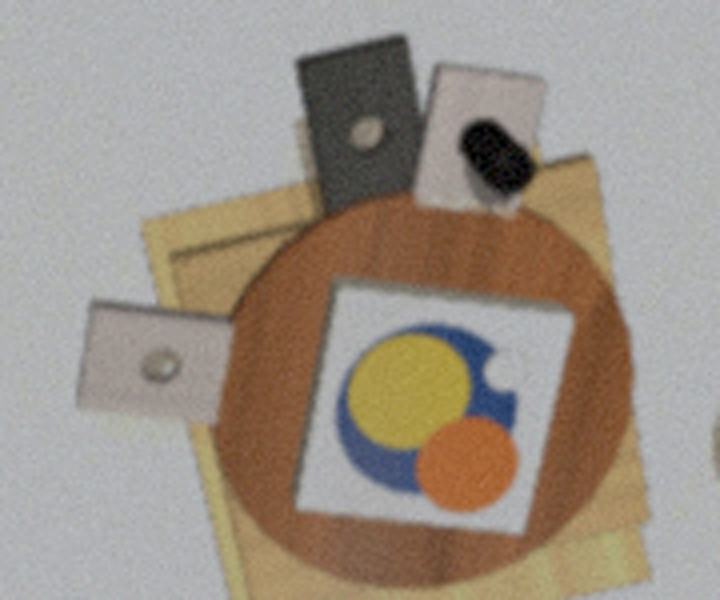

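View pics/c2.png

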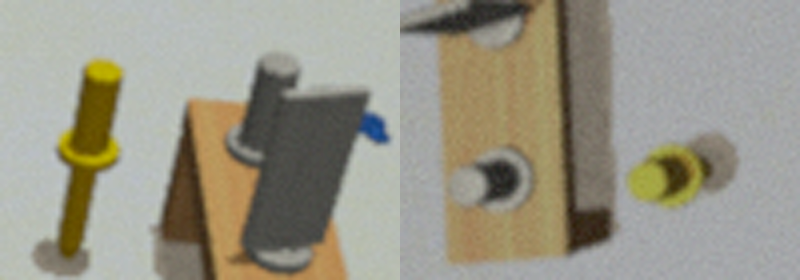

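```bash
cat > geo.py <<'E'
from h import *
def frame(p):
    X,Y,yaw=p[:3]; c,s=np.cos(yaw),np.sin(yaw); a=np.radians(25)
    h=np.array([c,s,0]);y=np.array([-s,c,0]);z=np.array([0,0,1.])
    return np.array([X,Y,.13]),h*np.cos(a)+z*np.sin(a),y,z*np.cos(a)-h*np.sin(a)
def pt(p,r,ang,up):
    P,x,y,n=frame(p); return P+r*(np.cos(ang)*x+np.sin(ang)*y)+up*n
E
python3 - <<'E'
from geo import *
from scipy.optimize import least_squares
np.set_printoptions(precision=4,suppress=True)
t=ctrl.snapshot('top');s=ctrl.snapshot('scene')
f=lambda u,v:((u+.5)/4-.5+290,(v+.5)/4-.5+152)
H=np.pi/2
def res(p,full=False):
    th=p[3];o=[]
    L=[(t,f(367,132),pt(p,.125,0,0)),(t,f(161,365),pt(p,.125,th,.015)),(t,f(512,175),pt(p,.125,th-H,.07))]
    for uv,k in [((337,280),-1),((573,315),-3),((525,533),-5),((296,510),-7)]:
        L.append((t,f(*uv),pt(p,.055*2**.5,th+k*np.pi/4,.035)))
    L.append((s,(226.5,192.5),pt(p,.125,th-H,.07)))
    return np.concatenate([proj(c,P)-np.array(uv) for c,uv,P in L])
r=least_squares(res,[.5,-.15,0,1.3],loss='soft_l1');print(r.x,r.fun.reshape(-1,2));np.save('fit.npy',r.x)
p=r.x
print('handle',pt(p,.125,p[3]-H,.045),'tongue',pt(p,.125,0,0),'lugT',pt(p,.125,0,.015),'hend',pt(p,.125,-H,.045))
g=lambda u,v:((u+.5)/4-.5+160,(v+.5)/4-.5+255)
print('pin',at_z(t,g(67,187),.139),at_z(t,g(105,178),.091),tri([(t,g(67,187)),(s,(479.3,209.8))]))
for q in [(165,197),(212,197)]:pass
print('plug',at_z(t,(180,219),.103),'paddle',at_z(t,(184,260),.089))
print(ctrl.get_state()['t'])
E
```

```text
[ 0.5459 -0.1439  0.2187  1.1933] [[ 0.1316  0.5907]
 [-0.4566  0.1897]
 [-0.6257 -1.6448]
 [ 0.014   1.0835]
 [ 0.5531 -0.5076]
 [-0.2671  0.0282]
 [-0.4082 -0.2785]
 [-1.5031 -1.7332]]
handle [ 0.6401 -0.1702  0.2199] tongue [ 0.6565 -0.1193  0.1828] lugT [ 0.6503 -0.1207  0.1964] hend [ 0.5544 -0.2701  0.1708]
pin [0.4534 0.2673 0.139 ] [0.4548 0.2649 0.091 ] [0.4534 0.2672 0.1398]
plug [0.6131 0.2738 0.103 ] paddle [0.5322 0.2699 0.089 ]
1.4
```

Emit:
{"fn": "move_arm", "kwargs": {"motion": [[[28,25,6,-0.017],[28,25,6,0],[28,25,6,0],[28,25,6,0],[28,25,6,0],[28,25,6,0],[28,25,6,0],[28,25,6,0],[28,25,6,0],[28,25,6,0],[28,25,6,0],[28,25,6,0]]], "fingers": 0.2}}

```text
t: 2.4
eef_pos: [0.4832, -0.3062, 0.3038]
eef_rot: [0.0, 0.994, 0.109, 0.0]
wrist_force: [-0.2, -0.6, 0.5]
width: 0.0512
grip_force: 0.0
```

Emit:
{"fn": "move_arm", "kwargs": {"motion": [[[31,27,0,0],[31,27,0,0],[31,27,0,0],[31,27,0,0],[31,29,0,0],[0,0,0,0],[0,0,0,0],[0,0,0,0]]]}}

```text
t: 3.07
eef_pos: [0.6362, -0.171, 0.3029]
eef_rot: [-0.0, 0.994, 0.11, -0.0]
wrist_force: [0.5, 0.1, -0.7]
width: 0.051
grip_force: 0.0
```

```bash
python3 - <<'E'
from geo import *
np.set_printoptions(precision=4,suppress=True)
p=np.load('fit.npy');w=snap('wrist','w1.png');st=ctrl.get_state();print(st['eef_pos'],st['eef_rot'],st['t'],st['width'],st['wrist_force'])
for n,q in [('htop',pt(p,.125,p[3]-np.pi/2,.07)),('hbase',pt(p,.125,p[3]-np.pi/2,.015)),('tongue',pt(p,.125,0,0))]: print(n,proj(w,q))
E
```

```text
[ 0.6358 -0.1716  0.3031] [-0.      0.994   0.109  -0.0004] 3.1167 0.05092820438217252 [ 0.5    -0.2857 -0.335 ]
htop [323.8427 268.1351]
hbase [323.7158 203.7142]
tongue [250.8032 178.0853]
```

View pics/w1.png

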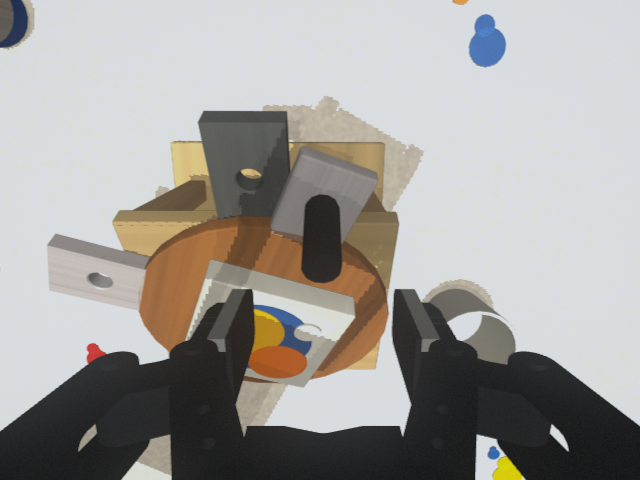

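Emit:
{"fn": "move_arm", "kwargs": {"motion": [[[0,0,-30,0],[0,0,-30,0],[0,0,-25,0],[0,0,-10,0],[0,0,0,0],[0,0,0,0]]]}}

```text
t: 3.62
eef_pos: [0.6363, -0.1721, 0.209]
eef_rot: [0.0, 0.994, 0.109, 0.0]
wrist_force: [-0.0, -0.8, 0.5]
width: 0.0514
grip_force: 0.0
```

Emit:
{"fn": "move_arm", "kwargs": {"motion": [[[0,0,0,0],[0,0,0,0],[0,0,0,0],[0,0,0,0],[0,0,0,0],[0,0,0,0]]], "fingers": -1}}

```text
t: 4.12
eef_pos: [0.6372, -0.1716, 0.2104]
eef_rot: [0.001, 0.994, 0.109, 0.001]
wrist_force: [-1.7, -0.6, 6.0]
width: 0.0205
grip_force: 58.6
```

```bash
python3 - <<'E'
from geo import *
np.set_printoptions(precision=1,suppress=True)
p=np.load('fit.npy')
a=np.linspace(p[3],0,9)
Q=np.array([pt(p,.125,x-np.pi/2,.053) for x in a])*1000
print(np.diff(Q,axis=0),Q[0],Q[-1])
E
```

```text
[[ -3.6 -18.   -3.4]
 [ -6.  -17.1  -4.5]
 [ -8.3 -15.8  -5.4]
 [-10.4 -14.2  -6.2]
 [-12.3 -12.2  -6.8]
 [-13.9 -10.   -7.3]
 [-15.2  -7.6  -7.7]
 [-16.1  -5.   -7.9]] [ 636.8 -170.9  227.1] [ 551.1 -270.8  178. ]
```

Emit:
{"fn": "move_arm", "kwargs": {"motion": [[[-3.6,-18,-3.4,0],[-6,-17.1,-4.5,0],[-8.3,-15.8,-5.4,0],[-10.4,-14.2,-6.2,0],[-12.3,-12.2,-6.8,0],[-13.9,-10,-7.3,0],[-15.2,-7.6,-7.7,0],[-16.1,-5,-7.9,0],[0,0,0,0],[0,0,0,0],[0,0,0,0]]]}}

```text
t: 5.03
eef_pos: [0.5491, -0.2691, 0.1601]
eef_rot: [-0.002, 0.994, 0.109, -0.001]
wrist_force: [-6.3, 10.3, 9.3]
width: 0.0195
grip_force: 59.4
```

```bash
python3 - <<'E'
from geo import *
np.set_printoptions(precision=4,suppress=True)
p=np.load('fit.npy');w=snap('wrist');t=snap('top');s=snap('scene')
print(ctrl.get_state()['eef_pos'],ctrl.get_state()['wrist_force'])
L=pt(p,.125,0,.015);print('pred lughole',L,*[proj(c,L) for c in (w,t,s)])
def crop(c,wd,hg,k):
    u,v=proj(c,L).round().astype(int);u0=min(max(u-wd//2,0),640-wd);v0=min(max(v-hg//2,0),480-hg);print(u0,v0,k)
    return cv2.resize(c['pixels'][v0:v0+hg,u0:u0+wd],None,fx=k,fy=k,interpolation=cv2.INTER_CUBIC)
im=np.hstack([crop(w,130,200,3),crop(t,65,100,6)])
cv2.imwrite('pics/c3.png',cv2.convertScaleAbs(im,alpha=1.3));print(im.shape)
E
```

```text
[ 0.5493 -0.2691  0.1601] [-6.9463  8.3242 10.2067]
pred lughole [ 0.6503 -0.1207  0.1964] [-277.151  -189.0153] [383.0617 187.2571] [254.0695 224.1259]
0 0 3
351 137 6
(600, 780, 3)
```

View pics/c3.png

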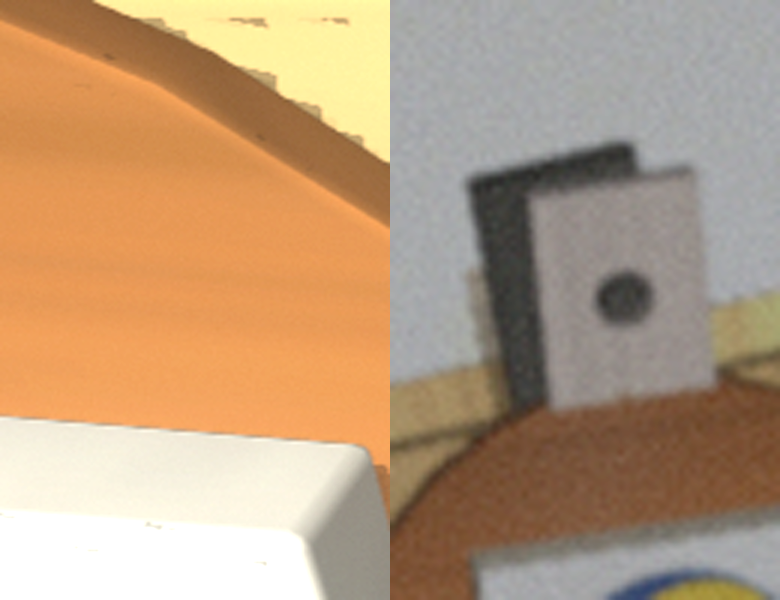

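```bash
python3 - <<'E'
from geo import *
from scipy.optimize import minimize_scalar
np.set_printoptions(precision=1,suppress=True)
p=np.load('fit.npy');t=snap('top')
m=minimize_scalar(lambda a:np.sum((proj(t,pt(p,.125,a,.015))-[389.6,186.1])**2),bounds=(-.3,.3),method='bounded');th=m.x
print(th,m.fun)
P,x,y,n=frame(p)
g=ctrl.get_state()['eef_pos']+[0,0,.0187]
H=pt(p,.125,th-np.pi/2,.053);print('handle-grasp in x,y,n mm',1000*np.array([(H-g)@v for v in (x,y,n)]),'tool shift',1000*(pt(p,.125,-np.pi/2,.053)-H), 'half', 1000*(pt(p,.125,th/2-np.pi/2,.053)-H))
E
```

```text
-0.09450187151211736 0.01784177963354335
handle-grasp in x,y,n mm [-10.9  -1.5  -1.3] tool shift [10.6  1.8  5. ] half [5.3 0.8 2.5]
```

Emit:
{"fn": "move_arm", "kwargs": {"motion": [[[0,0,0,0],[0,0,0,0],[0,0,0,0],[-5,-1.5,-2.5,0],[-5,-2,-2.5,0],[0,0,0,0],[0,0,0,0]]], "fingers": 0}}

```text
t: 5.82
eef_pos: [0.54, -0.2748, 0.1537]
eef_rot: [-0.0, 0.994, 0.109, -0.0]
wrist_force: [0.4, -0.7, -0.2]
width: 0.043
grip_force: 0.0
```

Emit:
{"fn": "move_arm", "kwargs": {"motion": [[[0,0,0,0],[0,0,0,0],[0,0,0,0],[0,0,0,0],[0,0,0,0],[2.6,0.4,1.2,0],[2.6,0.5,1.3,0],[2.7,0.4,1.2,0],[2.7,0.5,1.3,0],[0,0,0,0],[0,0,0,0]]], "fingers": -1}}

```text
t: 6.73
eef_pos: [0.5483, -0.2698, 0.1584]
eef_rot: [-0.003, 0.994, 0.11, -0.003]
wrist_force: [-10.6, 12.0, 6.9]
width: 0.0206
grip_force: 59.1
```

```bash
cat > lug.py <<'E'
from geo import *
from scipy.optimize import minimize_scalar
# lug hole: dark blob inside light lug near predicted pixel, top camera
def lug(p,dark=True):
    t=snap('top');L=pt(p,.125,0,.015);u,v=proj(t,L);u0,v0=int(u)-14,int(v)-9
    g=cv2.cvtColor(t['pixels'],cv2.COLOR_BGR2GRAY)
    k=8;c=cv2.resize(cv2.GaussianBlur(g,(0,0),.7)[v0:v0+20,u0:u0+29],None,fx=k,fy=k,interpolation=cv2.INTER_CUBIC)
    cv2.imwrite('pics/lugcrop.png',c)
    n,_,S,C=cv2.connectedComponentsWithStats((c<85).astype(np.uint8))
    for i in range(1,n):
        if 1000<S[i,4]<8000:
            q=(C[i]+.5)/k-.5+[u0,v0];m=minimize_scalar(lambda a:np.sum((proj(t,pt(p,.125,a,.015))-q)**2),bounds=(-.4,.4),method='bounded')
            print('blob',q,S[i].tolist(),'th',m.x,m.fun)
    print('pred',u,v,'gray range',c.min(),c.max());return t
E
python3 - <<'E'
from lug import *
p=np.load('fit.npy');lug(p)
s=ctrl.get_state();print(s['eef_pos'],s['width'],s['wrist_force'],s['t'])
E
```

```text
blob [369.76589236 190.59110127] [0, 11, 29, 149, 2513] th 0.19191351070511106 1.4232988667564477
blob [385.26689337 187.81388202] [92, 43, 75, 71, 3437] th -0.02892431154530288 1.0785916806678564
pred 383.0617177404638 187.25706406688548 gray range 39 119
[ 0.54827298 -0.26983023  0.15838107] 0.020704528758679938 [-11.20989714  12.28669989   7.02263519] 6.7833
```

Emit:
{"fn": "move_arm", "kwargs": {"motion": [[[1.5,0.3,0.7,0],[1.7,0.4,0.8,0],[0,0,0,0],[0,0,0,0],[0,0,0,0]]]}}

```text
t: 7.2
eef_pos: [0.5507, -0.2692, 0.1595]
eef_rot: [-0.003, 0.994, 0.11, -0.004]
wrist_force: [-13.0, 11.3, 5.8]
width: 0.0203
grip_force: 59.2
```

```bash
python3 - <<'E'
from lug import *
p=np.load('fit.npy');lug(p)
s=ctrl.get_state();print(s['eef_pos'],s['width'],s['wrist_force'],s['t'])
E
```

```text
blob [383.42417574 188.5265685 ] [77, 51, 77, 65, 3124] th -0.0007119273732317814 1.7405358314072723
pred 383.0617177404638 187.25706406688548 gray range 43 129
[ 0.55074033 -0.26924115  0.15950313] 0.02096200303783995 [-12.35951728  11.48767118   5.42637307] 7.25
```

Emit:
{"fn": "move_arm", "kwargs": {"motion": [[[0,0,0,0],[0,0,0,0],[0,0,0,0],[0,0,30,0],[0,0,40,0],[0,0,40,0],[20,20,30,0],[28,28,0,0],[20,28,0,0],[14,20,0,0],[0,0,0,0],[0,0,0,0]]], "fingers": 0}}

```text
t: 8.25
eef_pos: [0.6372, -0.1752, 0.3006]
eef_rot: [0.0, 0.994, 0.11, 0.0]
wrist_force: [-0.9, 0.2, -0.7]
width: 0.0429
grip_force: 0.0
```

```bash
python3 - <<'E'
from lug import *
np.set_printoptions(precision=2,suppress=True)
p=np.load('fit.npy');lug(p)
s=ctrl.get_state();print(s['eef_pos'],s['eef_rot'],s['t'])
w=snap('wrist');L=pt(p,.125,0,.015);u,v=proj(w,L);print(u,v,proj(w,pt(p,.125,0,0)))
u0=int(u)-60;v0=int(v)-50;print(u0,v0)
cv2.imwrite('pics/c4.png',cv2.resize(w['pixels'][v0:v0+100,u0:u0+120],None,fx=5,fy=5,interpolation=cv2.INTER_CUBIC))
E
```

```text
pred 383.0617177404638 187.25706406688548 gray range 19 114
[ 0.64 -0.18  0.3 ] [ 0.    0.99  0.11 -0.  ] 8.3
238.2224731331035 191.6423759102382 [241.89 177.59]
178 141
```

View pics/c4.png

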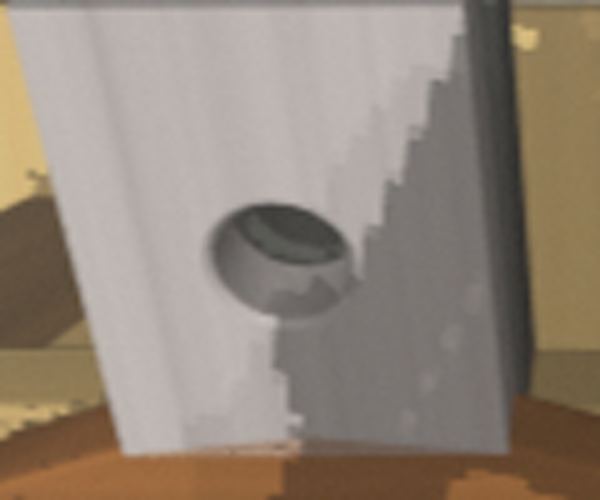

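Emit:
{"fn": "move_arm", "kwargs": {"motion": [[[-15,37,0,0],[-15,37,0,0],[-15,37,0,0],[-15,37,0,0],[-15,37,0,0],[-15,37,0,0],[-15,37,0,0],[-16,37,0,0],[-16,37,0,0],[-16,37,0,0],[-15,36,0,0],[-15,35,0,0]]], "fingers": 0.2}}

```text
t: 9.35
eef_pos: [0.4529, 0.2652, 0.301]
eef_rot: [-0.0, 0.994, 0.108, 0.0]
wrist_force: [0.7, -0.4, 1.0]
width: 0.0513
grip_force: 0.0
```

Emit:
{"fn": "move_arm", "kwargs": {"motion": [[[0,0,-30,0],[0,0,-30,0],[0,0,-30,0],[0,0,0,0],[0,0,0,0]]]}}

```text
t: 9.77
eef_pos: [0.453, 0.2635, 0.2099]
eef_rot: [0.001, 0.994, 0.108, -0.002]
wrist_force: [0.3, -0.8, 1.5]
width: 0.051
grip_force: 0.0
```

```bash
python3 - <<'E'
from lug import *
np.set_printoptions(precision=4,suppress=True)
p=np.load('fit.npy')
s=ctrl.get_state();print(s['eef_pos'],s['eef_rot'],s['t'],s['joint_pos'])
w=snap('wrist','w2.png');print('grip top pred',proj(w,[.4534,.2673,.139]),'collar',proj(w,[.4548,.2649,.091]))
print('E',np.array(w['extrinsics']),np.array(w['K'])[0])
print(ctrl.look_for('wrist','pin'))
t=snap('top');L=pt(p,.125,0,.015);u,v=proj(t,L);u0,v0=int(u)-20,int(v)-25;print(u,v,u0,v0)
a=cv2.resize(t['pixels'][v0:v0+40,u0:u0+40],None,fx=10,fy=10,interpolation=cv2.INTER_CUBIC)
b=cv2.resize(w['pixels'],(533,400))
cv2.imwrite('pics/c5.png',np.hstack([cv2.convertScaleAbs(a[:,70:330],alpha=1.4),b]))
E
```

```text
[0.453  0.2635 0.2099] [ 0.0007  0.9941  0.1085 -0.0015] 9.7667 [ 0.5042  0.3053  1.8678 -0.0001  0.9719  1.8577]
grip top pred [316.8977 247.2584] collar [321.8841 222.5252]
E [[ 0.216  -0.9365 -0.2761  0.5235]
 [-0.9764 -0.2068 -0.0627  0.2798]
 [ 0.0016  0.2831 -0.9591  0.3516]
 [ 0.      0.      0.      1.    ]] [416.0035   0.     322.9459]
[{'extent': [291.7, 199.5, 337.7, 263.1], 'p': 0.86}, {'extent': [401.2, 212.6, 463.5, 282.2], 'p': 0.69}]
383.0617177404638 187.25706406688548 363 162
```

View pics/c5.png

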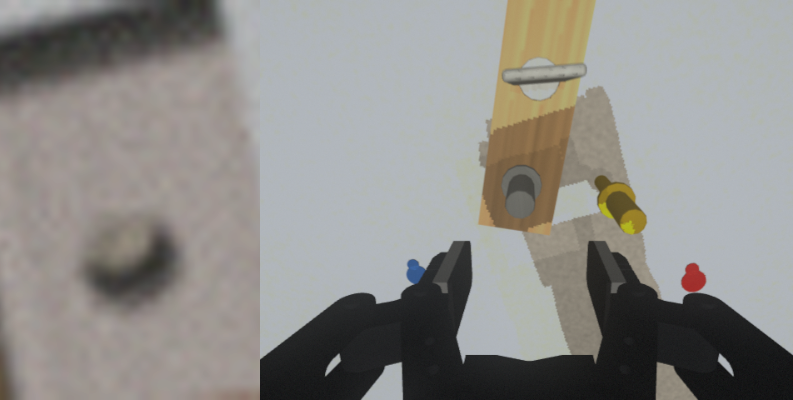

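Emit:
{"fn": "move_arm", "kwargs": {"motion": [[[0.7,2.5,-20,0],[0.8,2.5,-25,0],[0,0,-25,0],[0,0,-20,0],[0,0,-16,0],[0,0,0,0],[0,0,0,0]]]}}

```text
t: 10.5
eef_pos: [0.4557, 0.27, 0.1056]
eef_rot: [-0.0, 0.994, 0.109, 0.0]
wrist_force: [-0.3, -0.3, 0.3]
width: 0.051
grip_force: 0.0
```

Emit:
{"fn": "move_arm", "kwargs": {"motion": [[[0,0,0,0],[0,0,0,0],[0,0,0,0],[0,0,0,0],[0,0,0,0],[0,0,0,0]]], "fingers": -1}}

```text
t: 11.0
eef_pos: [0.4561, 0.2703, 0.1064]
eef_rot: [-0.0, 0.994, 0.109, 0.001]
wrist_force: [-0.8, -1.7, 6.9]
width: 0.0185
grip_force: 58.3
```

Emit:
{"fn": "move_arm", "kwargs": {"motion": [[[0,0,12,0],[0,0,16,0],[0,0,16,0],[0,0,16,0],[0,0,0,0],[0,0,0,0]]]}}

```text
t: 11.5
eef_pos: [0.4555, 0.2702, 0.1657]
eef_rot: [-0.001, 0.994, 0.109, 0.001]
wrist_force: [-0.1, -0.4, -2.1]
width: 0.0186
grip_force: 58.6
```

Emit:
{"fn": "move_arm", "kwargs": {"motion": [[[-3.5,-0.8,0,0],[-4,-0.9,-0.3,0],[-4,-0.9,-0.5,0],[-4,-0.9,-0.7,0],[-4,-0.9,-0.8,0],[-4,-0.9,-1,0],[0,0,0,0],[0,0,0,0]]]}}

```text
t: 12.17
eef_pos: [0.4314, 0.2647, 0.1611]
eef_rot: [-0.0, 0.994, 0.109, 0.0]
wrist_force: [4.5, 1.9, -0.7]
width: 0.0185
grip_force: 58.5
```

Emit:
{"fn": "move_arm", "kwargs": {"motion": [[[-4,-0.9,-1,0],[-4,-0.9,-1.2,0],[-4,-0.9,-1.3,0],[-4,-0.9,-1.4,0],[-4,-0.9,-1.5,0],[0,0,0,0],[0,0,0,0]]]}}

```text
t: 12.75
eef_pos: [0.4112, 0.26, 0.1548]
eef_rot: [0.0, 0.994, 0.109, -0.0]
wrist_force: [4.8, 0.6, 0.0]
width: 0.0182
grip_force: 58.6
```

```bash
python3 - <<'E'
from lug import *
np.set_printoptions(precision=4,suppress=True)
s=ctrl.get_state();print(s['eef_pos'],s['wrist_force'],s['width'],s['t'])
sc=snap('scene');w=snap('wrist')
g=s['eef_pos']+[0,0,.0187]
h=np.array([.9763,.2165,0]);a=np.radians(25);d=-h*np.sin(a)+np.array([0,0,np.cos(a)])
for k in (.014,-.034,-.04,-.11): print(k,proj(sc,g+d*k),proj(w,g+d*k))
a=cv2.resize(sc['pixels'][180:280,420:520],None,fx=4,fy=4,interpolation=cv2.INTER_CUBIC)
b=cv2.resize(w['pixels'][100:400,160:460],(400,400))
cv2.imwrite('pics/c6.png',np.hstack([cv2.convertScaleAbs(a,alpha=1.4),b]))
E
```

```text
[0.4112 0.26   0.1548] [4.7518 0.6234 0.0179] 0.018185727167205706 12.75
0.014 [478.0814 175.9611] [324.4672 374.679 ]
-0.034 [476.2532 200.248 ] [324.115 263.015]
-0.04 [476.028  203.2386] [324.0816 252.419 ]
-0.11 [473.4556 237.4111] [323.7924 160.7335]
```

View pics/c6.png

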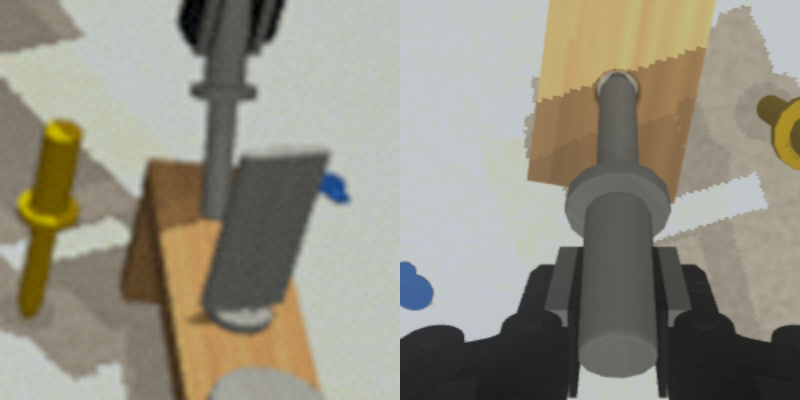

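Emit:
{"fn": "move_arm", "kwargs": {"motion": [[[-4,-1,9,0],[-4,-1,9,0],[0,0,35,0],[0,0,35,0],[0,0,35,0],[0,0,35,0],[0,0,0,0]]]}}

```text
t: 13.43
eef_pos: [0.4045, 0.2591, 0.319]
eef_rot: [-0.002, 0.994, 0.109, 0.003]
wrist_force: [1.3, 0.4, -0.9]
width: 0.0183
grip_force: 59.2
```

Emit:
{"fn": "move_arm", "kwargs": {"motion": [[[16,-32,0,0],[16,-32,0,0],[16,-33,0,0],[16,-33,0,0],[16,-33,0,0],[16,-33,0,0],[16,-33,0,0],[17,-33,0,0],[17,-32,0,0],[17,-32,0,0],[17,-32,0,0],[16,-32,0,0]]]}}

```text
t: 14.43
eef_pos: [0.598, -0.1329, 0.3113]
eef_rot: [-0.001, 0.994, 0.109, -0.002]
wrist_force: [1.0, -0.6, -2.0]
width: 0.0186
grip_force: 59.3
```

```bash
cat > chk.py <<'E'
from lug import *
np.set_printoptions(precision=4,suppress=True)
import sys
p=np.load('fit.npy');P,x,y,n=frame(p)
s=ctrl.get_state();print(s['eef_pos'],s['eef_rot'],s['wrist_force'],s['width'],s['t'])
g=s['eef_pos']+[0,0,.0187];L=pt(p,.125,0,.015)
print('grasp rel L in x,y,n mm',[round(1000*(g-L)@v,1) for v in (x,y,n)])
w=snap('wrist');sc=snap('scene')
print('L wrist',proj(w,L),'tip',proj(w,g-n*.11),'gtop',proj(w,g+.014*n));print('L scene',proj(sc,L),'tip',proj(sc,g-n*.11),'gtop',proj(sc,g+.014*n))
a=cv2.resize(sc['pixels'][150:250,200:300],None,fx=4,fy=4,interpolation=cv2.INTER_CUBIC)
b=cv2.resize(w['pixels'][80:400,160:480],(400,400))
cv2.imwrite('pics/'+sys.argv[1],np.hstack([cv2.convertScaleAbs(a,alpha=1.4),b]))
E
sed -i 's/print.*blob.*/pass/' /dev/null; python3 chk.py c7.png
```

```text
[ 0.598  -0.1329  0.3113] [-0.0012  0.994   0.1091 -0.0024] [ 0.9911 -0.5821 -2.0013] 0.018571590416374816 14.4333
grasp rel L in x,y,n mm [np.float64(7.8), np.float64(-0.5), np.float64(143.8)]
L wrist [323.2532 141.449 ] tip [324.1626 160.096 ] gtop [324.1358 374.9704]
L scene [254.0695 224.1259] tip [252.198 204.805] gtop [248.3272 125.9869]sed: couldn't edit /dev/null: not a regular file
```

View pics/c7.png

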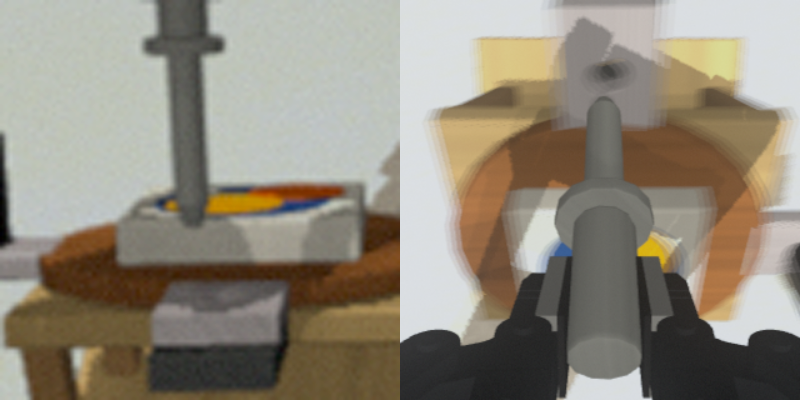

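Emit:
{"fn": "move_arm", "kwargs": {"motion": [[[0,0,0,0],[0,0,0,0],[0,0,0,0]]]}}

```text
t: 14.78
eef_pos: [0.5982, -0.1307, 0.3123]
eef_rot: [-0.001, 0.994, 0.11, -0.001]
wrist_force: [-0.9, 0.1, -1.5]
width: 0.0184
grip_force: 59.5
```

```bash
cat > asc.py <<'E'
from lug import *
np.set_printoptions(precision=4,suppress=True)
def asc(img,u0,v0,w,h,st):
    g=cv2.cvtColor(cv2.GaussianBlur(img,(0,0),max(.6,st/2.5)),cv2.COLOR_BGR2GRAY)[v0:v0+h:st,u0:u0+w:st].astype(int)
    ch=' .:-=+*#%@'[::-1];lo,hi=g.min(),g.max()
    for i,r in enumerate(g): print(v0+i*st,''.join(ch[min(9,(k-lo)*10//max(1,hi-lo))] for k in r))
    print('u0',u0,'st',st,lo,hi)
E
python3 chk.py x8.png; python3 - <<'E'
from asc import *
w=snap('wrist');sc=snap('scene')
asc(w['pixels'],280,110,90,72,2)
asc(sc['pixels'],225,155,60,80,1)
E
```

```text
[ 0.5982 -0.1307  0.3123] [-0.0006  0.994   0.1096 -0.0012] [-0.9072  0.1182 -1.5252] 0.0184464252832586 14.7833
grasp rel L in x,y,n mm [np.float64(8.8), np.float64(1.5), np.float64(144.3)]
L wrist [326.5463 142.975 ] tip [324.0793 160.4241] gtop [324.3292 374.7881]
L scene [254.0695 224.1259] tip [253.3977 204.5759] gtop [249.5734 125.6261]
110 ......:+++++++++++++++++-:::............:::  
112 .....:-+++++++++++++++++-:::............:::  
114 ....:=+++++++++++++++++=::::............:::--
116 ....:=+++++++++++++++++=::::............:::..
118 ...:-++++++++++++++++++-:---:..........::::..
120 ..:=+++++++++++++++++++--=++===:.......:::...
122 ..-++++++++++++++++++++++++++++=:......:::-..
124 ..-++++++++++++++++++++++++++++=-:.....:::-=-
126 ..-++++++++++++++++++==+++++++++++==-:.:::===
128 ..-+++++++++++++++++=:-++++++++++++++=::::===
130 ::=++++++++++++++++++==++++++++++++++=-:::===
132 -++++++++++++++++++**+++++++++++++++++++=====
134 -++++++++++++++++#%%#**##*+++++++++++++++++==
136 =++++++++++++++*%@@@@@@@@%*++++++++++++++++==
138 -+++++++++++++*#@@@@@@@@@@@*+++++++++++++++==
140 -
[... 5582 characters left out ...]
****************#%%@@@@@@@@@@%%
225 %%%%%%%@@@@@%%#+==++********+++***********+++*%%%@@@@@@@@%%%
226 #%%%%%%%%%%@%#+=---========++++********++==-=*%%%%%%%%%%%###
227 ##########%##*=------------==++******+===---=#%%%#%######*++
228 ****#****###*+=--------------=+++++++====---+#%%#######*++==
229 ************++==============================*%%##***##**++++
230 ************++==============================*%@%#*******++++
231 ************++==============================*%@%#*******++++
232 ************++==============================*%@%#*******++++
233 ************++==============================*%@%*****#**++++
234 *************+============================++*@@%#*####**++++
u0 225 st 1 25 140
```

```bash
python3 - <<'E'
from asc import *
from scipy.optimize import least_squares
s=ctrl.get_state();w=snap('wrist');p=np.load('fit.npy');P,x,y,n=frame(p)
E=np.array(w['extrinsics']);g=s['eef_pos']+[0,0,.0187]
h=np.array([np.cos(p[2]),np.sin(p[2]),0]);z=np.array([0,0,1.])
def mod(q,rt=.004):
    f,sg,e=q;d=z*np.cos(f)-h*np.sin(f);c=h*np.cos(f)+z*np.sin(f);a=lambda k:g+h*e+d*(k-sg)
    far=lambda k,r:min(proj(w,a(k)+r*(c*np.cos(t)))[1] for t in (0,np.pi))
    near=lambda k,r:max(proj(w,a(k)+r*(c*np.cos(t)))[1] for t in (0,np.pi))
    dep=lambda k:(E[:3,:3].T@(a(k)-E[:3,3]))[2]
    return np.array([far(0,rt),far(.07,.016),far(.124,.01),near(.124,.01),dep(.124)*1e3,dep(.073)*1e3])
obs=np.array([157.5,201.6,347,384,140.6,170]);sg=np.array([2,2,4,2,3,3])
for rt in (.003,.005):
    r=least_squares(lambda q:(mod(q,rt)-obs)/sg,[.44,.11,0],x_scale=[.1,.01,.01])
    f,k,e=r.x;d=z*np.cos(f)-h*np.sin(f);tip=g+h*e-d*k
    print(rt,np.degrees(f),k,e,mod(r.x,rt)-obs,'tip',tip,proj(w,tip))
np.save('pin.npy',r.x)
# where hole is on the lug plane, from wrist px
L=pt(p,.125,0,.015);o,dd=ray(w,(321.3,145));q=o+dd*((L-o)@n)/(dd@n);print('hole',q,'rel pred',[(q-L)@v*1e3 for v in (x,y,n)])
print('tip rel hole x,y,n',[(tip-q)@v*1e3 for v in (x,y,n)],n)
E
```

```text
0.003 23.32317085826225 0.11116892050378842 0.003481359722360461 [ -4.1229  11.4029  -5.9911  -5.455  -13.0662  -3.1667] tip [ 0.6455 -0.1207  0.2297] [323.8892 158.3649]
0.005 22.320778787864604 0.11094368777135159 0.003747516602842252 [ -4.5855  12.1522  -7.1354  -5.4344 -13.4583  -2.9963] tip [ 0.6439 -0.121   0.2292] [323.8797 161.2762]
hole [ 0.6495 -0.1182  0.1963] rel pred [np.float64(-0.22928323925121732), np.float64(2.589059040594371), np.float64(3.149551339804475e-14)]
tip rel hole x,y,n [np.float64(8.383566582888609), np.float64(-1.505396234371746), np.float64(32.3374754488035)] [-0.4126 -0.0917  0.9063]
```

Emit:
{"fn": "move_arm", "kwargs": {"motion": [[[1,1,-7,0],[1,0.5,-7,0],[1,0.5,-7,0],[0.4,0.2,-5,0],[0,0,0,0],[0,0,0,0],[0,0,0,0]]]}}

```text
t: 15.62
eef_pos: [0.603, -0.1298, 0.2869]
eef_rot: [0.0, 0.994, 0.109, 0.0]
wrist_force: [0.1, 0.2, -1.8]
width: 0.0185
grip_force: 59.4
```

```bash
python3 - <<'E'
from asc import *
s=ctrl.get_state();print(s['eef_pos'],s['wrist_force'],s['t'])
w=snap('wrist');sc=snap('scene')
asc(w['pixels'],280,124,90,60,2)
asc(sc['pixels'],235,195,40,40,1)
E
```

```text
[ 0.603  -0.1298  0.2869] [ 0.0751  0.2091 -1.8197] 15.6167
124 ==========================-:.                
126 =============================---.           .
128 ===================---==========-           :
130 ===================: :==========-.          :
132 ===================-.:============---..     :
134 =======================================--.  :
136 =========================================:  :
138 =========================================-..-
140 ============================================-
142 ============================================-
144 ================+*###***+===================-
146 ===============+#@@@@@@@@#+==================
148 ==============+%@@@@@@@@@@%+================-
150 =============+#@@@@@@@@@@@@#+===============-
152 =============*%@@@@@@@@@@@@%*===============-
154 ============+*#%@@@@@@@@@@@%*===============-
156 ============+*##%@@@@@@@@%##*+===============
158 ============+*#*#%@%%###%###*+==============-
160 =============*****####*#####*===============-
162 =============+************##+===============-
164 ==============+*******++****========
[... 1597 characters left out ...]
@@@@@@
220 @@@@@@@%%%%%%%%%%####%%%%%%%%%%%%%%%%@@@
221 %%@@@@%%############################%%@@
222 @@@@@%%#*********################*##%%@@
223 @@@@@%##********###****************#%@@@
224 @@@@%%#********####****************#%@@@
225 @@@@%#**********##*****************#%@@@
226 @@@#*=======+*******************+++#%@%%
227 %%#*=-------=====+**********+=====+#%%%%
228 ##*+=--------======+++++++++======+%@%##
229 ***+=====================++=======*%@%#*
230 **++=========================+====*%@%#*
231 ***+=============================+*@@%#*
232 ***+=============================+*@@%##
233 ***+=============================+*@@%##
234 ***+=====================+====++++*@@%##
u0 235 st 1 29 141
```

Emit:
{"fn": "move_arm", "kwargs": {"motion": [[[-0.7,1,-0.2,0],[-0.7,1,-0.2,0],[0,0,0,0],[1.2,0.3,-2.7,0],[1.2,0.3,-2.7,0],[1.2,0.3,-2.7,0],[1.2,0.3,-2.7,0],[0,0,0,0],[0,0,0,0]]]}}

```text
t: 16.47
eef_pos: [0.6062, -0.1265, 0.2753]
eef_rot: [-0.0, 0.994, 0.109, -0.0]
wrist_force: [-0.8, -0.4, -2.6]
width: 0.0183
grip_force: 59.4
```

```bash
python3 - <<'E'
from asc import *
s=ctrl.get_state();print(s['eef_pos'],s['wrist_force'],s['moment'],s['t'])
w=snap('wrist')
asc(w['pixels'],280,130,90,50,2)
E
```

```text
[ 0.6062 -0.1265  0.2753] [-0.7515 -0.4445 -2.6401] [-0.0046  0.0111  0.022 ] 16.4667
130 ==================-..==========--:.          
132 ===================::==============-:        
134 ====================================:        
136 ====================================--..     
138 ========================================--:..
140 =============================================
142 =============================================
144 =============================================
146 =============================================
148 =============================================
150 =============================================
152 ====================++++++===================
154 ==================+*%%@@@%#*=================
156 =================+%@@@@@@@@@#+===============
158 ================*%@@%##%@@@@@%+==============
160 ===============+#@@##**##%@@@@#==============
162 ===============*%%#***++*#%@@@#+=============
164 ===============*##****+++*#%%##*=============
166 ==============+*#*****+++**####*=============
168 ===============*#*****+++****##*=============
170 ===============*#*****+++****##+=============
172 ===============*#*****+++***##*+=============
174 ===============*#*****+++***#*+==============
176 ===============##*****+++****+===============
178 ===============##*****++*****================
u0 280 st 2 63 203
```

Emit:
{"fn": "move_arm", "kwargs": {"motion": [[[0.2,-1,0,0],[1.2,0.3,-2.7,0],[1.2,0.3,-2.7,0],[1.2,0.3,-2.7,0],[1.2,0.3,-2.7,0],[0,0,0,0]]]}}

```text
t: 17.02
eef_pos: [0.6111, -0.1262, 0.2641]
eef_rot: [-0.0, 0.994, 0.109, -0.001]
wrist_force: [-0.1, -0.3, -2.4]
width: 0.0179
grip_force: 59.4
```

```bash
python3 - <<'E'
from asc import *
s=ctrl.get_state();print(s['eef_pos'],s['wrist_force'],s['moment'],s['t'])
w=snap('wrist')
asc(w['pixels'],280,140,90,50,2)
E
```

```text
[ 0.6111 -0.1262  0.2641] [-0.117  -0.2994 -2.4452] [-0.032   0.0056 -0.0151] 17.0167
140 ====++++=====++=++++++=====++++========:.    
142 ====+++++====++=++++++=====++++===========-:.
144 ====+++++++===+==+++++====+++++==============
146 ====+++++++===+=++++++====+++++==============
148 ====++++++++====++++++====+++++==============
150 ====++++++++====++++++====+++++==============
152 ====++++++++==+=+++++++===+++++==============
154 ====++++++++=++=++++++====+++++=============+
156 =====+++++++==++++++++====+++++=============+
158 ====++++++++==+=++++++====+++++=============+
160 =====+++++++==+==+++++====+++++=============+
162 ====++++++++==+==++++++===+++++=============+
164 =====+++++++==+==++++++++++++++=============+
166 =====++++++++=+=++*##******++++=============+
168 =====++++++++=++*####****###*++=============+
170 =====++++++++=+*#####*****##%#+=============+
172 =====++++++++=+%%####*****##@@*+===========++
174 =====+++++++++#%%####****###@@#+====+======++
176 =====+++++++++#%%####****###%%%*====+======++
178 =====+++++++++#%%#####****##%%%*+==========++
180 +====+++++++++#%%####*****##%%%*+==========++
182 ++++=+++++++++#%%####*****##%%#*====+======++
184 ++++=+++++++++*%%####*****##%%*+====+======++
186 +++++++++++++=*%%#####****##%#++===========++
188 ++++++***++++=*%%#####****###*+============++
u0 280 st 2 81 202
```

Emit:
{"fn": "move_arm", "kwargs": {"motion": [[[0.1,-0.7,0,0],[1.2,0.3,-2.7,0],[1.2,0.3,-2.7,0],[1.2,0.3,-2.7,0],[1.2,0.3,-2.7,0],[0,0,0,0]]]}}

```text
t: 17.57
eef_pos: [0.616, -0.1257, 0.2533]
eef_rot: [-0.0, 0.994, 0.109, -0.0]
wrist_force: [0.3, -0.2, -2.9]
width: 0.0178
grip_force: 59.5
```

Emit:
{"fn": "move_arm", "kwargs": {"motion": [[[1.2,0.3,-2.7,0],[1.2,0.3,-2.7,0],[1.2,0.3,-2.7,0],[0,0,0,0]]]}}

```text
t: 17.9
eef_pos: [0.6197, -0.1249, 0.2453]
eef_rot: [-0.0, 0.994, 0.109, -0.0]
wrist_force: [-0.6, -1.0, -2.1]
width: 0.0181
grip_force: 59.5
```

```bash
python3 - <<'E'
from asc import *
p=np.load('fit.npy');P,x,y,n=frame(p);L=pt(p,.125,0,.015)
s=ctrl.get_state();g=s['eef_pos']+[0,0,.0187];print(s['eef_pos'],s['wrist_force'],s['moment'],s['t'],'grasp rel L',[(g-L)@v*1e3 for v in(x,y,n)])
w=snap('wrist')
asc(w['pixels'],280,160,90,40,2)
E
```

```text
[ 0.6197 -0.1249  0.2453] [-0.5809 -0.9759 -2.0552] [-0.2075  0.029  -0.0252] 17.9 grasp rel L [np.float64(0.7150831444292797), np.float64(2.545090863564575), np.float64(74.23691778348582)]
160   .:..      .  ......     .. ..              
162   .:..      .. .....      .. ..              
164   .:..      .  ......     .....              
166   .:..         ......     .....              
168   .:..         ......     ....               
170   .::...       ......     .....              
172   .::.. .      ......     .....              
174   ..:..        ......     ....               
176   .....      . ......     .....              
178   ..:.. ..     ......     .....              
180    .:....    .  .....     .. .               
182   ..:..         .....     .. ..              
184    .:... .      .....     .....              
186    .:... .      .....     ....               
188    .:.... .  .  ...::::.......               
190 .  .::.....    .:-+**++=+=-...               
192 ::::::.....   .-*#***+==++**-.               
194 ::--==-::..  .=%%#***++=++**#=.              
196 :::-==--:.   -@@%#***++=+++*%%-              
198 :::-==--:.. :*@@%#***+==++**%@#.             
u0 280 st 2 96 145
```

Emit:
{"fn": "move_arm", "kwargs": {"motion": [[[1.2,0.3,-2.7,0],[1.2,0.3,-2.7,0],[1.2,0.3,-2.7,0],[1.2,0.3,-2.7,0],[1.2,0.3,-2.7,0],[0,0,0,0]]]}}

```text
t: 18.45
eef_pos: [0.6258, -0.1235, 0.2318]
eef_rot: [0.0, 0.994, 0.109, -0.0]
wrist_force: [0.7, -2.3, -3.6]
width: 0.0185
grip_force: 59.4
```

Emit:
{"fn": "move_arm", "kwargs": {"motion": [[[1.2,0.3,-2.7,0],[1.2,0.3,-2.7,0],[1.2,0.3,-2.7,0],[1.2,0.3,-2.7,0],[0,0,0,0]]]}}

```text
t: 18.87
eef_pos: [0.6306, -0.1224, 0.221]
eef_rot: [0.0, 0.994, 0.109, -0.0]
wrist_force: [0.6, -3.2, -3.9]
width: 0.0182
grip_force: 59.2
```

Emit:
{"fn": "move_arm", "kwargs": {"motion": [[[0.6,-0.3,-1.3,0],[0.6,-0.1,-1.3,0],[0.6,0.1,-1.3,0],[0,0,0,0]]]}}

```text
t: 19.2
eef_pos: [0.6324, -0.1223, 0.2175]
eef_rot: [-0.0, 0.994, 0.109, -0.0]
wrist_force: [-1.1, -1.9, -4.2]
width: 0.0184
grip_force: 59.5
```

Emit:
{"fn": "move_arm", "kwargs": {"motion": [[[0.6,0.1,-1.3,0],[0.6,0.1,-1.3,0],[0,0,0,0]]]}}

```text
t: 19.45
eef_pos: [0.6331, -0.1223, 0.2161]
eef_rot: [-0.0, 0.994, 0.109, -0.0]
wrist_force: [-6.2, -1.7, 5.3]
width: 0.0184
grip_force: 60.6
```

Emit:
{"fn": "move_arm", "kwargs": {"motion": [[[0.5,0.1,-1.2,0],[0.5,0.1,-1.2,0],[0,0,0,0],[0,0,0,0]]]}}

```text
t: 19.78
eef_pos: [0.6332, -0.1225, 0.2158]
eef_rot: [0.0, 0.994, 0.109, -0.001]
wrist_force: [-16.7, -1.8, 20.5]
width: 0.0186
grip_force: 62.3
```

```bash
cat > m.py <<'E'
from asc import *
p=np.load('fit.npy');P,x,y,n=frame(p);L=pt(p,.125,0,.015)
s=ctrl.get_state();g=s['eef_pos']+[0,0,.0187];print(s['eef_pos'],s['wrist_force'],s['t'],'grasp rel L',[(g-L)@v*1e3 for v in(x,y,n)])
sc=snap('scene')
for k in (0,.006,.054):print(k,proj(sc,L+n*k),end=' ')
print();asc(sc['pixels'],225,188,70,46,1)
E
python3 m.py
```

```text
[ 0.6332 -0.1225  0.2158] [-16.6818  -1.8246  20.4951] 19.7833 grasp rel L [np.float64(0.6175835043940827), np.float64(1.9909112978584316), np.float64(41.70810331653782)]
0 [254.0695 224.1259] 0.006 [253.8972 220.5811] 0.054 [252.4941 191.7065] 
188 =#@@@@@@@@@@@@@@@@@@@%*:         -#@@@@@@@@@@%%%@@%*-.                
189 :=#%%%#*##%@@@@@@@@@@@*:         :*@@@@@@@@%#+=+**+-.                 
190  .-+*+-:-=+#%@@@@@@@@@#-         -*@@@@@@@%*-:..::.                   
191    .:..  .:-*%@@@@@@@@#=::::---:-=#@@@@@@@*-.                         
192            .-*@@@@@%@@%*===++++++*%%%@@@@%+:                          
193             .=#@@%###@%*++++++++*####%@@@@+:                          
194              -#@@#**#%%#*+++++++*##**#@@@@*:                          
195              -*@@#**#%%#*+++++++*##**#%@@@#-:..:::::::....:::::::.    
196              :*@@%#*#%%#*+++++++*##**#%@@@%*==================----.  .
197              :*%@%#*#%%#*+++++++*##**#%@@@@#****************++====: .:
198              :+%@%#*#%%#*+++++++*###*#%@@@@#**********####***+====:.::
199              :+%@%#**#%#*
[... 1913 characters left out ...]
######*
225 ##############**+++****+++++++++++************##################******
226 ***##########**+++++++++++++++++++***********##########************++=
227 **************++++++++++++++++++++++++++++++*###*****************++==-
228 ***********+++++++++++++++++++++++++++++++++*##**********++++***++====
229 ++++++++++++++++++++++++++++++++++++++++++++*##*++++++++++++++++++====
230 ++++++++++++++++++++==++++++++++++++++++++++*##*++++++++++++++++++====
231 +++++++++++++++++++==+++++++++++++++++++++++*#%*++++++++++++++++++====
232 ++++++++++++++++++++++++++++++++++++++++++++*#%*++++++++++++++++++====
233 +++++++++++++++++++++==+++++++++++++++++++++*%%*++++++++++++++++++====
u0 225 st 1 4 145
```

Emit:
{"fn": "move_arm", "kwargs": {"motion": [[[0,0,0,0],[0,0,0,0],[0,0,0,0],[0,0,0,0],[0,0,10,0],[0,0,25,0],[0,0,35,0],[0,0,35,0],[0,0,0,0],[0,0,0,0]]], "fingers": 0.1}}

```text
t: 20.67
eef_pos: [0.636, -0.1223, 0.3211]
eef_rot: [0.001, 0.994, 0.109, 0.003]
wrist_force: [0.4, -0.3, -0.1]
width: 0.0466
grip_force: 0.0
```

```bash
python3 m.py; python3 - <<'E'
from asc import *
w=snap('wrist');asc(w['pixels'],255,150,140,150,4)
p=np.load('fit.npy');P,x,y,n=frame(p);L=pt(p,.125,0,.015)
for k in (0,.006,.054):print(k,proj(w,L+n*k))
E
```

```text
[ 0.636  -0.1223  0.3211] [ 0.4171 -0.2745 -0.1358] 20.6667 grasp rel L [np.float64(47.69298594983401), np.float64(1.568163245295863), np.float64(135.99250679788884)]
0 [254.0695 224.1259] 0.006 [253.8972 220.5811] 0.054 [252.4941 191.7065] 
188                                                                       
189                                                                       
190                             ....                                      
191                        .:---====--.                                   
192                       .=+********+-.                                  
193                       :+*#*****###+:                                  
194                       :*##*****###+:                                  
195                       :*##*****###*-.......:::::::::::::::::::::::.   
196                       :+##*****####+=======++++++++++++++++++=====.  .
197                    ...-*##****####%%#########################*++++:  .
198                ..::-==+###*****###%%%#####%##%%%%%##%%%%%%##*++=++:   
199               :-=++****###***
[... 3523 characters left out ...]
%%%%%%#
242 %%%##*++++***##*****###########%%%%
246 %%###********##*****###%#%%%#####%%
250 ##%#*********#**+++**#%%%%%%%%#%%%%
254 ####***********+++++*##############
258 ###********+**+++++++***###########
262 ###*+++++++++*+++++++++++*#########
266 ##*+++++++++++++++++++++++++**#####
270 ##+++++++++++++++++++++++++++++*###
274 ##+++++++++++++++++++++++++++++*###
278 *+++++++++++++=+++++===+======+****
282 -:::---------:------------:---=====
286 =:::::::::::::::::::::::::::--====+
290 @=:::::::::::::::::::::::::::-===*@
294 @+:::.:::::::::::::::::::::::-===#@
298 @=                           .---*@
u0 255 st 4 42 199
0 [326.5808 202.212 ]
0.006 [326.6506 207.8941]
0.054 [327.3082 261.4183]
```

```bash
python3 - <<'E'
from asc import *
w=snap('wrist');p=np.load('fit.npy');P,x,y,n=frame(p);L=pt(p,.125,0,.015)-.0002*x+.0022*y
g=cv2.cvtColor(cv2.GaussianBlur(w['pixels'],(0,0),.8),cv2.COLOR_BGR2GRAY)
asc(w['pixels'],295,180,66,100,2)
def ring(k,r,d=n,e=x): 
    return [proj(w,L+d*k+r*q).round(1).tolist() for q in (e,-e,y,-y)]
for tl in (0,3,-3):
    a=np.radians(tl);d=n*np.cos(a)+x*np.sin(a);e=x*np.cos(a)-n*np.sin(a)
    print(tl,'under',ring(0,.016,d,e),'ctop',ring(.006,.016,d,e),'top',ring(.054,.01,d,e))
E
```

```text
180 :::..                            
182 :-:::.    ...                    
184 :-::::.   .-------:.             
186 :-::::::-===========-.           
188 :-::::-+*++=-------===-.         
190 :-:::-+*+=-::::::...-==-.        
192 ::-:-++=-:::::----::::-==.       
194 ::--**-:::::::-----::::-+=.      
196 ::-+*=::::::::------::::=+-.     
198 ::-+=:::::--==+===---::::==::.   
200 ::-=:::::-+++++++++=--::::=::....
202 ::==::::-+**+++++++++--:::=-::::.
204 ::=-:::-+#**+++++++**=---:--::::.
206 ::=-:::=##**+++++++***---:--:::::
208 ::-::::+#***+++++++***+-----:::::
210 ::-::::*##**+++++++****----::::::
212 ::-::.-###**++++++++***----::::::
214 ::-::::##**+++++++++***---:::::::
216 ::-:::-##**+++++++++***---:::::::
218 ::::::-##**++++++++***#-:::::::::
220 ::-:::-##**++++++++****-:::::::::
222 ::--::-##**++++++++***#-::::::::-
224 .::-::=##**+++++++++**#-::::::::-
226 :::-::=##**+++++++++**#-::::::::-
228 .::-::=##**+++++++++**#-::::::::=
230 .::-::=##**+++++++++**#=::::::::=
232 .::-::+##**+++++++++**#=::::::::+
234 .::-::+##**+++++++++**#=::::::::+
236 ::----+##*++++++++++**#+-:::::-:
[... 755 characters left out ...]
:::::.
278                                  
u0 295 st 2 71 126
0 under [[323.9, 180.8], [323.8, 220.6], [299.0, 201.5], [348.6, 201.5]] ctop [[323.9, 186.4], [323.8, 226.4], [298.6, 207.2], [349.1, 207.2]] top [[324.0, 247.9], [323.9, 273.7], [305.7, 261.1], [342.2, 261.2]]
3 under [[323.9, 180.1], [323.8, 221.4], [299.0, 201.5], [348.6, 201.5]] ctop [[323.9, 185.2], [323.8, 226.9], [298.6, 206.8], [349.1, 206.8]] top [[324.0, 243.2], [323.9, 270.8], [305.5, 257.4], [342.4, 257.4]]
-3 under [[323.9, 181.6], [323.8, 219.8], [299.0, 201.5], [348.6, 201.5]] ctop [[323.9, 187.7], [323.8, 225.9], [298.6, 207.6], [349.0, 207.6]] top [[324.0, 252.3], [323.9, 276.3], [305.8, 264.7], [342.1, 264.7]]
```

```bash
python3 -c "
from bench import ctrl
print(ctrl.hand_in())"
```

```text
the job is handed in; nothing more can be done
None
```

The job is handed in at about 21 s: I turned the bare lug over the tongue, pushed the steel pin through both holes until its collar stopped on the lug, and let go with the gripper clear above. Camera checks put the collar flat to within about 1°. As far as I saw, the canvas was not touched and nothing else was moved. The result of the judging was not reported back.

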